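Put the breakers back in their bins

TASK

Four modular devices left over from work on the distribution board stand on the bench: two single-pole breakers, a two-module residual-current switch and a three-pole breaker. Put each one away in the blue bin that already holds one of its kind, standing upright on its back on the bin's floor and in line with the one that is there (length across the bin), and do not shove or knock over those already in the bins.

Things in the scene. Friction and masses are not known exactly. Their poses are not given: they have to be found in the camera images.
- single_a: Single-pole breaker (two alike), loose, white, front up: 17.6 wide (x), 85 long (y), 68 tall to the flat front; its one 8 wide black toggle rises 10 more. 85 long up to height 46 (shoulders), above that a nose 45 long (y -22.5 to 22.5, full width) up to 68. Grip from above across the nose, tips just over the shoulders, or across the width. 120 g. Origin: centre of underside, z up. (mm)
- single_b: Single-pole breaker (two alike), loose, white, front up: 17.6 wide (x), 85 long (y), 68 tall to the flat front; its one 8 wide black toggle rises 10 more. 85 long up to height 46 (shoulders), above that a nose 45 long (y -22.5 to 22.5, full width) up to 68. Grip from above across the nose, tips just over the shoulders, or across the width. 120 g. Origin: centre of underside, z up. (mm)
- double: Two-module residual-current switch, loose, white, front up: 35.6 wide (x), 85 long (y), 68 tall to the flat front; its one 24 wide black toggle rises 10 more. 85 long up to height 46 (shoulders), above that a nose 45 long (y -22.5 to 22.5, full width) up to 68. Grip from above across the nose, tips just over the shoulders, or across the width. 240 g. Origin: centre of underside, z up. (mm)
- triple: Three-pole breaker, loose, white, front up: 53.6 wide (x), 85 long (y), 68 tall to the flat front; its black toggle bar, 44 wide, rises 10 more. 85 long up to height 46 (shoulders), above that a nose 45 long (y -22.5 to 22.5, full width) up to 68. Grip from above across the nose, tips just over the shoulders, or across the width. 360 g. Origin: centre of underside, z up. (mm)
- bin_single: Blue picking bin that holds one single-pole breaker; the three bins are alike and fixed. Outside 188 (x) by 118 (y) by 75 high, walls and floor 3 thick. Front (-x) is a 30 high lip facing the robot, back wall (+x) 75 high; side walls slope from 30 at the front to 75 at x = -10, then level. Origin: centre of underside; inner floor at z = 3. (mm)
- stock_single: The single-pole breaker already in its bin, loose, shape as the ones on the bench: 17.6 wide (x), 85 long (y), 68 tall. It stands front up near the back wall, about 65 from the bin's origin towards the bin's +x, width along the bin's x, length across the bin. Origin: centre of underside, z up. (mm)
- bin_double: Blue picking bin that holds one two-module residual-current switch; the three bins are alike and fixed. Outside 188 (x) by 118 (y) by 75 high, walls and floor 3 thick. Front (-x) is a 30 high lip facing the robot, back wall (+x) 75 high; side walls slope from 30 at the front to 75 at x = -10, then level. Origin: centre of underside; inner floor at z = 3. (mm)
- stock_double: The two-module residual-current switch already in its bin, loose, shape as the ones on the bench: 35.6 wide (x), 85 long (y), 68 tall. It stands front up near the back wall, about 62 from the bin's origin towards the bin's +x, width along the bin's x, length across the bin. Origin: centre of underside, z up. (mm)
- bin_triple: Blue picking bin that holds one three-pole breaker; the three bins are alike and fixed. Outside 188 (x) by 118 (y) by 75 high, walls and floor 3 thick. Front (-x) is a 30 high lip facing the robot, back wall (+x) 75 high; side walls slope from 30 at the front to 75 at x = -10, then level. Origin: centre of underside; inner floor at z = 3. (mm)
- stock_triple: The three-pole breaker already in its bin, loose, shape as the ones on the bench: 53.6 wide (x), 85 long (y), 68 tall. It stands front up near the back wall, about 56 from the bin's origin towards the bin's +x, width along the bin's x, length across the bin. Origin: centre of underside, z up. (mm)
There are look-alikes about, which are no part of the job. What is shaped like the stock_double but green or orange is not meant.

How it is judged:
At the end, for the whole second after the job is handed in: Each loose device is in its kind's bin, on the floor (within 7 mm), upright within 0.15 rad, its width along the bin within 0.3 rad either way round, released, at rest. The three already there are upright within 0.15 rad and within 15 mm of their start (x of single_a in the frame of bin_single between -0.09 and 0.09 m and y of single_a in the frame of bin_single between -0.025 and 0.025 m and z of single_a in the frame of bin_single between -0.002 and 0.01 m and angle between each of single_a, single_b, double, triple, stock_single, stock_double, stock_triple's own z axis and vertical below 0.15 rad and angle between the x axis of each of single_a, single_b and the x axis of bin_single, either way round below 0.3 rad and linear speed of each of single_a, single_b, double, triple below 0.02 m/s and angular speed of each of single_a, single_b, double, triple below 0.2 rad/s and x of single_b in the frame of bin_single between -0.09 and 0.09 m and y of single_b in the frame of bin_single between -0.025 and 0.025 m and z of single_b in the frame of bin_single between -0.002 and 0.01 m and x of double in the frame of bin_double between -0.09 and 0.09 m and y of double in the frame of bin_double between -0.025 and 0.025 m and z of double in the frame of bin_double between -0.002 and 0.01 m and angle between the x axis of double and the x axis of bin_double, either way round below 0.3 rad and x of triple in the frame of bin_triple between -0.09 and 0.09 m and y of triple in the frame of bin_triple between -0.025 and 0.025 m and z of triple in the frame of bin_triple between -0.002 and 0.01 m and angle between the x axis of triple and the x axis of bin_triple, either way round below 0.3 rad and distance of each of stock_single, stock_double, stock_triple from where it was at the start of the episode below 0.015 m); the robot touches nothing.
It fails at once if A device already in a bin was shoved by more than 20 mm or tipped (distance of any of stock_single, stock_double, stock_triple from where it was at the start of the episode above 0.02 m or angle between any of stock_single, stock_double, stock_triple's own z axis and vertical above 0.35 rad).
It also fails if it takes over 112 s, if anything falls off the work surface, if the arm or the gripper's body presses on something with over 40 N, if the wrist force passes 120 N, or if a joint passes its speed limit or range.

ROBOT

A 6-joint arm with a two-finger parallel gripper is mounted at the origin on the work surface. World frame = base frame: x ahead of the robot, y to its left, z up, the work surface at z = 0. Lengths are in m, angles in rad, forces in N, time in s.
With the tool pointing down it reaches from about 0.35 to 0.85 m from the base axis. Payload 8.1 kg.
Tool frame: the origin (TCP) lies on the mounting face of the last link; the fingertips stand 186 mm ahead of it and the grasp point (between the pads) lies 167 mm ahead of it (tip_reach is the distance from the TCP to the fingertips, in m); z points along the fingers, y is the line along which they close (so a half turn about z gives the same grasp; the last joint's range is limited). The gripper opens to 93 mm and grips with 3 to 60 N. Pads are 15 mm wide; open, the fingers measure 128 mm over their backs; the gripper's body (75 mm by 188 mm) begins 65 mm behind the grasp point.
Start: joints at [1.034, 0.13, 1.488, -0, 1.523, -0.085], TCP at [0.262, 0.54, 0.405] pointing down, gripper open.
Joint ranges: [-2.96, 2.96], [-0.89, 2.26], [0.02, 2.5], [-1.34, 4.48], [0, 2.73], [-2.66, 2.66]. Speed limits (rad/s): [2.39, 2.39, 2.79, 3.14, 3.14, 3.14].

INTERFACE

Orientations are given as a unit quaternion [w, x, y, z].
In Python, from station import state, camera, camera_params, hand_in, trace, spot_point, tip_reach gives the robot as it stands. The module is installed in compiled form; this text tells all that it offers.
- The arm moves only by the tool drive_tool, never from a script. Its argument "commands" is a list that holds one entry, the list of rows, each a list of 5 numbers: the shift along the tool's x, y, z in m, then the turn about the tool's z in degrees, then the closure, from -1 (fully open) to 1 (shut), so that 0 is half open. In form: [[[x, y, z, spin, hand], ...]]. A call has exactly 8 rows; each row is the pose to reach, as a shift and turn from the pose commanded when the call began, along the tool's axes at that moment; what a row does not reach only later rows make up. A row lasts 1/8 s, in which the tool goes at most 62.5 mm and 10.7 degrees, less where a joint would pass 70% of its speed; a pose out of reach is approached as far as the arm can. A call with a gripper value outside its range is refused whole. The fingers move at their own pace and stop on an object; "squeeze" is the grip in N (left out, the last holds). Time passes only in rows, so rows that repeat a pose let the fingers close, or fill a call up. It gives the time, the measured TCP pose, the force, the opening and the grip force at its end, in the units of the state.
- state(): the state, without advancing time (a new reading comes with each control period).
- camera(name): name is "scene" or "side" or "wrist"; returns (picture, depth): 400x640x3 uint8, blue, green, red; 400x640 float32, m along the optical axis (not along the pixel's ray), 0 where there is no reading.
- camera_params(name): a dict with "mtx" (3x3 intrinsics, pixels), "dist_coeffs" ([k1, k2, p1, p2, k3] as OpenCV has them; the pictures are not rectified), "rvec" (rotation vector, rad) and "tvec" (3), from world to camera coordinates, as OpenCV has them; the wrist camera has in their place "mount" (4x4, takes a point from camera to tool coordinates, whose origin is the TCP and whose axes are the flange's). Camera axes: x right, y down, z forward; pixel columns grow to the right and rows downward; lengths in m; the calibration is good to about 2 mm. A picture is of the moment at which its call begins: read the wrist's pose just before it. camera_params takes no time and is no camera call.
- hand_in(): hands the job in; it is judged then, once.
Trained networks look in the newest picture that a camera, given by its name, has taken for a name from the list of things; names that differ only in an ending like _2 or _b are one class to them, and where a whole thing is asked for, a point or a joint stands for the part that bears it (a point fixed in the world has none). Each returns a list of dicts, best first, with "p" (0 to 1); they miss things now and then, are a little off and sometimes report something else, mostly with a low value. They report only what shows in the picture. A call takes as long as a camera call. They do not tell look-alikes from the thing itself.
- trace(camera, label): "mask" (400x640 bool, what is visible of it) and "pixel" ([row, column] in pixels, amid what is visible of it).
- spot_point(camera, label): "pixel" ([row, column] in pixels: a listed point, or the origin of a listed thing).
The state is a dict: "time": time; "joint_pos": joint angles; "dq": joint speeds; "effort": joint torques, N m; "ee_pos": TCP position; "eef_rot": TCP orientation; "wrist_force": force on the tool from outside, world axes, zero at the start; "moment": the same for the moment, N m; "gripper_width": opening from 0.0 (shut) to 1.0 (fully open); "finger_force": force on a finger pad.
Only numpy, scipy, OpenCV 4.12 (cv2) and the standard library are available. Lean on these libraries where they do the work, as an engineer would, in place of code of your own. Each camera call takes 0.05 s, during which the arm holds its last target. There are 200 camera calls.

## Working session

There is one attempt and no reset: what is moved stays moved. The work goes in short steps, Python scripts to look and compute and a tool call to move; the robot and the scene stay as the last step left them, time stands still between calls to the robot, and variables do not carry over. Pictures are saved under pics/ and viewed, at most 14 in all, crops included, and the job is handed in when it is done.

Besides the shell and the picture viewer there is one more tool, called after "Call:" as name(argument=value, ...), one argument or row to a line, values as JSON. drive_tool: Moves the arm, as the interface text tells. Its arguments: {"type":"object","properties":{"commands":{"type":"array","items":{"type":"array","items":{"type":"array","items":{"type":"number"}}}},"squeeze":{"type":"number"}},"required":["commands"]}

```bash
mkdir -p pics; cat > h.py <<'E'
import numpy as np, cv2
from station import *
def cloud(name, st=None):
    """picture, world points per pixel (400x640x3), valid mask"""
    st=state(); im,d=camera(name); p=camera_params(name)
    K=np.array(p["mtx"]);D=np.array(p["dist_coeffs"])
    v,u=np.mgrid[0:400,0:640]
    n=cv2.undistortPoints(np.stack([u,v],-1).reshape(-1,1,2).astype(np.float64),K,D).reshape(400,640,2)
    c=np.dstack([n*d[...,None],d])
    if name=="wrist":
        M=np.array(p["mount"]); w,x,y,z=st["eef_rot"]
        from scipy.spatial.transform import Rotation as R
        Rt=R.from_quat([x,y,z,w]).as_matrix()
        c=c@M[:3,:3].T+M[:3,3]; W=c@Rt.T+np.array(st["ee_pos"])
    else:
        Rm=cv2.Rodrigues(np.array(p["rvec"],float))[0]; W=(c-np.array(p["tvec"]).ravel())@Rm
    return im,W,d>0
E
python3 - <<'E'
from h import *
s=state();print(s)
for n in ["scene","side","wrist"]:
    im,W,ok=cloud(n); cv2.imwrite(f"pics/{n}0.png",im); np.save(f"{n}.npy",W)
    for l in ["single_a","double","triple","bin_single","bin_double","bin_triple","stock_single","stock_double","stock_triple"]:
        for r in trace(n,l)[:4]:
            if r["p"]<.3: continue
            m=r["mask"]&ok
            P=W[m]; print(n,l,round(r["p"],2),np.round(r["pixel"]),np.round(np.median(P,0),3) if len(P) else None)
E
```

```text
{'time': 0.0, 'joint_pos': array([ 1.03358575e+00,  1.31170663e-01,  1.48926764e+00, -4.59969052e-07,
        1.52302563e+00, -8.54299259e-02]), 'dq': array([-0.00075813, -0.00075047,  0.00093067,  0.00100238, -0.00125086,
       -0.00089433]), 'effort': array([ 1.02874754e-03, -5.59854555e+01, -4.91751981e+01,  7.68903131e-02,
        3.52412753e-02, -1.67445733e-04]), 'ee_pos': array([0.26181854, 0.53960557, 0.40368786]), 'eef_rot': array([-2.86382572e-04,  2.23974049e-01,  9.74594659e-01, -8.90734228e-04]), 'wrist_force': array([ 0.55383589,  0.36608975, -0.10362539]), 'moment': array([ 0.02469737,  0.02702694, -0.02968902]), 'finger_force': 0.0, 'gripper_width': 0.9994893051365128}
scene single_a 0.94 [159. 312.] [0.434 0.061 0.035]
scene single_a 0.7 [176. 265.] [ 0.437 -0.072  0.036]
scene double 0.6 [188. 187.] [ 0.402 -0.279  0.043]
scene triple 0.69 [132. 365.] [0.382 0.263 0.045]
scene bin_single 0.8 [215. 325.] [0.624 0.015 0.019]
scene bin_double 0.76 [252. 262.] [ 0.645 -0.174  0.007]
scene bin_triple 0.79 [197. 378.] [0.646 0.165 0.029]
scene bin_triple 0.54 [210. 386.]
[... 312 characters left out ...]
e single_a 0.75 [185. 395.] [ 0.439 -0.057  0.042]
side single_a 0.72 [228. 401.] [0.434 0.084 0.048]
side double 0.74 [139. 409.] [ 0.395 -0.257  0.044]
side triple 0.73 [328. 453.] [0.371 0.29  0.048]
side bin_single 0.86 [202. 310.] [ 0.619 -0.025  0.035]
side bin_double 0.79 [153. 304.] [ 0.656 -0.198  0.04 ]
side bin_triple 0.66 [265. 292.] [0.637 0.156 0.031]
side stock_single 0.8 [196. 282.] [0.682 0.01  0.064]
side stock_double 0.76 [188. 227.] [ 0.812 -0.031  0.046]
side stock_double 0.75 [145. 277.] [ 0.711 -0.171  0.07 ]
side stock_double 0.58 [151. 231.] [ 0.835 -0.165  0.041]
side stock_triple 0.72 [251. 262.] [0.69  0.169 0.069]
wrist triple 0.58 [347. 201.] [0.402 0.278 0.033]
```

View pics/scene0.png

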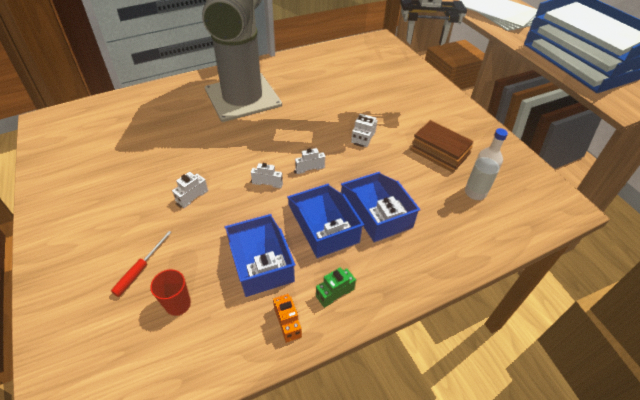

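View pics/side0.png

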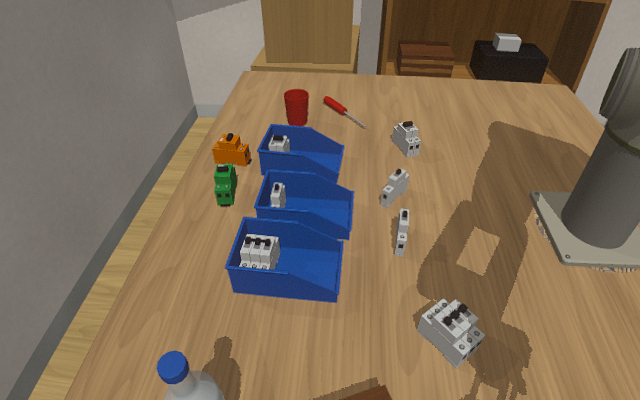

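```bash
cat >> h.py <<'E'
def rect(P):
    (c,(a,b),t)=cv2.minAreaRect(P[:,:2].astype(np.float32)*1000)
    if a<b: a,b,t=b,a,t+90
    t=(t+90)%180-90   # direction of long axis, deg
    return np.round(c,1),round(a,1),round(b,1),round(t,1)
def near(W,c,r,lo,hi):
    P=W.reshape(-1,3); return P[(np.hypot(P[:,0]-c[0],P[:,1]-c[1])<r)&(P[:,2]>lo)&(P[:,2]<hi)]
E
python3 - <<'E'
from h import *
A={n:np.load(n+".npy") for n in("scene","side")}
A["both"]=np.vstack([A["scene"],A["side"]])
C=dict(sa=(.434,.065),sb=(.438,-.065),db=(.4,-.268),tr=(.38,.275),ks=(.687,.007),kd=(.714,-.176),kt=(.695,.16))
for k,c in C.items():
    for n,W in A.items():
        for lo,hi in((.04,.09),(.062,.072)):
            P=near(W,c,.065 if k[0]!='k' else .05,lo,hi)
            if len(P)>8: print(k,n,lo,len(P),*rect(P),np.round(np.median(P,0),3))
for k,c in dict(bs=(.63,0),bd=(.645,-.18),bt=(.64,.16)).items():
    P=near(A["both"],c,.13,.004,.1); P=P[abs(P[:,1]-c[1])<.1]
    print(k,np.round(np.percentile(P,[1,50,99],axis=0),3).tolist())
E
```

```text
sa scene 0.04 259 [427.2  63.4] 85.2 23.7 85.3 [0.433 0.061 0.054]
sa scene 0.062 81 [426.6  63.9] 45.8 22.4 85.3 [0.43  0.063 0.067]
sa side 0.04 351 [430.2  63.1] 85.8 17.8 84.1 [0.433 0.082 0.063]
sa side 0.062 154 [430.5  62.6] 46.9 17.3 85.4 [0.432 0.071 0.07 ]
sa both 0.04 610 [427.2  63.4] 85.9 24.3 84.6 [0.433 0.074 0.058]
sa both 0.062 235 [427.3  63.1] 47.2 23.8 85.3 [0.431 0.068 0.069]
sb scene 0.04 275 [431.1 -70.4] 85.0 22.1 52.4 [ 0.436 -0.072  0.055]
sb scene 0.062 86 [431.8 -70.4] 45.1 21.5 55.7 [ 0.434 -0.072  0.066]
sb side 0.04 341 [434.3 -70.8] 87.5 19.0 53.2 [ 0.439 -0.058  0.057]
sb side 0.062 120 [434.7 -70.4] 46.7 18.7 53.7 [ 0.438 -0.064  0.068]
sb both 0.04 616 [432.5 -69.7] 87.9 23.1 53.2 [ 0.438 -0.065  0.056]
sb both 0.062 206 [432.8 -69.7] 47.4 22.5 55.2 [ 0.436 -0.066  0.067]
db scene 0.04 468 [ 390.2 -275.5] 87.1 40.5 -64.8 [ 0.399 -0.279  0.057]
db scene 0.062 159 [ 390.2 -275.5] 46.3 39.6 -66.8 [ 0.395 -0.274  0.067]
db side 0.04 422 [ 392.8 -276.6] 88.1 38.9 -65.4 [ 0.393 -0.262  0.057]
db side 0.062 135 [ 393.3 -276. ] 46.5 38.1 -62.3 [ 0.394 -0.26
[... 1313 characters left out ...]
6  0.066]
kd both 0.062 413 [ 722.5 -171.1] 87.6 52.5 86.2 [ 0.722 -0.171  0.069]
kt scene 0.04 750 [702.8 157.9] 84.2 71.8 84.7 [0.705 0.151 0.066]
kt scene 0.062 292 [700.9 157.5] 69.8 63.7 1.3 [0.703 0.153 0.069]
kt side 0.04 1378 [703.7 155.1] 80.2 70.2 87.1 [0.7   0.17  0.071]
kt side 0.062 279 [701.7 160.7] 65.3 63.0 -3.1 [0.701 0.176 0.069]
kt both 0.04 2128 [703.1 157. ] 85.8 72.5 84.7 [0.702 0.163 0.068]
kt both 0.062 571 [700.8 157.7] 69.8 64.1 1.3 [0.702 0.168 0.069]
bs [[0.529, -0.051, 0.004], [0.65, 0.001, 0.045], [0.72, 0.099, 0.078]]
bd [[0.558, -0.242, 0.004], [0.696, -0.177, 0.047], [0.753, -0.111, 0.079]]
bt [[0.547, 0.064, 0.004], [0.66, 0.144, 0.045], [0.736, 0.22, 0.08]]
```

View pics/wrist0.png

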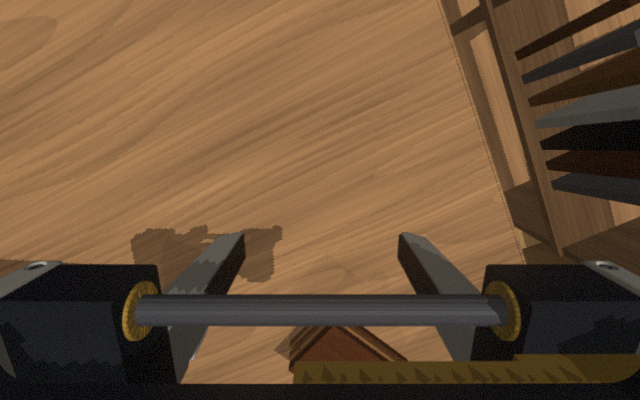

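```bash
cat >> h.py <<'E'
def go(x,y,tipz,yaw):
    """print tool-frame shift & spin from the measured pose to tip (x,y,tipz) mm, tool-y line at yaw deg"""
    from scipy.spatial.transform import Rotation as R
    s=state(); w,a,b,c=s["eef_rot"]; M=R.from_quat([a,b,c,w]).as_matrix()
    cur=np.degrees(np.arctan2(M[1,1],M[0,1])); p=np.array(s["ee_pos"])
    tgt=np.array([x,y,tipz])/1000+[0,0,.186]
    best=None
    for k in range(-3,4):
        t=yaw+180*k; j6=np.degrees(s["joint_pos"][5]-s["joint_pos"][0])+np.degrees(np.arctan2(y,x))-(t-cur)
        if abs(j6)<145 and (best is None or abs(t-cur)<abs(best[0]-cur)): best=(t,j6)
    print("shift",np.round(M.T@(tgt-p),4),"spin",round(-(best[0]-cur),1),"j6",round(best[1]),"cur tip",np.round((p-[0,0,.186])*1000,1),"yaw",round(cur,1),"tilt",round(np.degrees(np.arccos(-M[2,2])),2),"t",round(s["time"],2))
E
python3 - <<'E'
from h import *
for k,c in dict(bs=(.63,0),bd=(.645,-.18),bt=(.64,.16)).items():
  for names in(["scene"],["side"],["scene","side"]):
    Q=[]
    for n in names:
        W=np.load(n+".npy").reshape(-1,3); im=cv2.imread(f"pics/{n}0.png").reshape(-1,3).astype(int)
        m=(im[:,0]>im[:,2]+50)&(W[:,2]>.004)&(W[:,2]<.082)&(abs(W[:,0]-c[0])<.12)&(abs(W[:,1]-c[1])<(.085 if k!='bs' else .075)); Q.append(W[m])
    Q=np.vstack(Q); print(k,names,len(Q),*rect(Q))
for k,n,c in (("ks","scene",(.687,.007)),("kd","scene",(.712,-.176)),("kt","scene",(.692,.16))):
  Q=[]
  for n in("scene","side"):
    W=np.load(n+".npy").reshape(-1,3); im=cv2.imread(f"pics/{n}0.png").reshape(-1,3).astype(int)
    m=(im[:,2]>im[:,0]-25)&(W[:,2]>.04)&(W[:,2]<.085)&(np.hypot(W[:,0]-c[0],W[:,1]-c[1])<.06);Q.append(W[m])
  print(k,*rect(np.vstack(Q)))
go(366,278,90,-48.5)
E
```

```text
bs ['scene'] 1310 [622.9   9.9] 197.0 125.3 -1.2
bs ['side'] 3461 [625.5   9.4] 192.5 126.0 -1.1
bs ['scene', 'side'] 4771 [623.1   9.5] 197.4 126.1 -1.2
bd ['scene'] 815 [ 652.9 -175.8] 196.8 123.5 -5.0
bd ['side'] 2747 [ 656.3 -177.3] 193.0 127.1 -3.8
bd ['scene', 'side'] 3562 [ 653.3 -177.1] 199.1 127.1 -3.8
bt ['scene'] 601 [641.2 159.5] 196.9 123.2 -0.9
bt ['side'] 5848 [642.2 159.1] 192.3 126.3 -1.3
bt ['scene', 'side'] 6449 [641.4 159.1] 196.9 126.3 -1.3
ks [686.6   7.4] 114.9 23.6 -85.8
kd [ 721.9 -171. ] 103.6 50.9 88.3
kt [702.8 166.4] 99.1 72.5 88.3
shift [-0.2079 -0.1901  0.1287] spin -67.4 j6 -94 cur tip [261.9 539.8 218.7] yaw 64.1 tilt 0.0 t 1.5
```

Call:
drive_tool(
  commands=[
    [[-0.03,-0.03,0.02,-10,-1],[-0.07,-0.06,0.03,-20,-1],[-0.11,-0.1,0.04,-30,-1],[-0.15,-0.14,0.05,-40,-1],[-0.19,-0.17,0.06,-50,-1],[-0.208,-0.19,0.07,-60,-1],[-0.208,-0.19,0.08,-67.4,-1],[-0.208,-0.19,0.08,-67.4,-1]],
  ],
  squeeze=25,
)

```text
time: 2.5
ee_pos: [0.366, 0.2776, 0.3241]
eef_rot: [-0.001, -0.354, 0.935, -0.0]
wrist_force: [-0.1, -0.5, 0.4]
gripper_width: 1.002
finger_force: 0.0
```

```bash
python3 - <<'E'
from h import *
im,W,ok=cloud("wrist"); cv2.imwrite("pics/w1.png",im)
c=(.366,.278)
for lo,hi in((.04,.09),(.06,.072)):
    P=near(W,c,.065,lo,hi); print(len(P),*rect(P) if len(P)>8 else "")
go(366,278,50,-48.5)
E
```

```text
5897 [364.  279.9] 85.3 54.5 -48.4
2765 [363.9 279.8] 54.5 45.2 41.0
shift [0.     0.     0.0887] spin -0.2 j6 -94 cur tip [366.1 278.  138.7] yaw 131.3 tilt 0.02 t 2.55
```

View pics/w1.png

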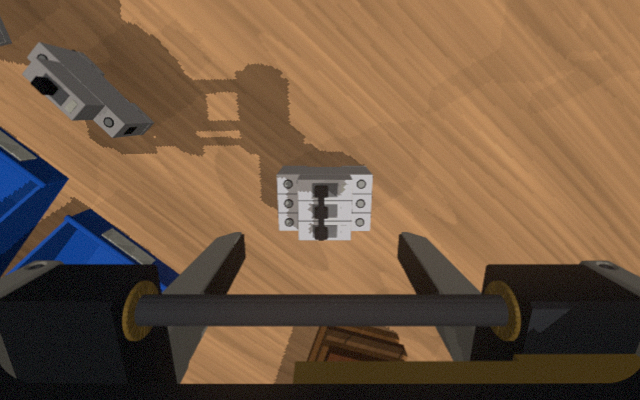

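The wrist picture shows the triple at about (324,203), squared up between the fingers. Descending and closing.

Call:
drive_tool(
  commands=[
    [[0.001,0.001,0.03,0,-1],[0.001,0.001,0.065,0,-1],[0.001,0.001,0.087,0,-1],[0.001,0.001,0.088,0,-1],[0.001,0.001,0.088,0,0.3],[0.001,0.001,0.088,0,0.3],[0.001,0.001,0.088,0,0.3],[0.001,0.001,0.088,0,0.3]],
  ],
  squeeze=25,
)

```text
time: 3.55
ee_pos: [0.3649, 0.2783, 0.2372]
eef_rot: [0.0, -0.354, 0.935, 0.0]
wrist_force: [0.0, -1.0, 0.1]
gripper_width: 0.621
finger_force: 0.0
```

```bash
python3 - <<'E'
from h import *
s=state(); print(s["gripper_width"],s["finger_force"],s["wrist_force"])
t=np.radians(-1.2); x=642-25*np.cos(t); y=159-25*np.sin(t); print(x,y)
go(x,y,170,88.8); go(x,y,56,88.8)
E
```

```text
0.6205876138957951 0.0 [ 0.03212495 -1.02855128  0.08168773]
617.0054829131288 159.52356049708393
shift [-0.1102 -0.256  -0.1186] spin 42.7 j6 -74 cur tip [364.9 278.3  51.2] yaw 131.5 tilt 0.05 t 3.55
shift [-0.1101 -0.256  -0.0046] spin 42.7 j6 -74 cur tip [364.9 278.3  51.2] yaw 131.5 tilt 0.05 t 3.55
```

Call:
drive_tool(
  commands=[
    [[0,0,0,0,0.3],[0,0,0,0,0.3],[0,0,0,0,0.3],[0,0,0,0,0.3],[0,0,0,0,0.3],[0,0,-0.02,0,0.3],[0,0,-0.06,0,0.3],[0,0,-0.12,0,0.3]],
  ],
)

```text
time: 4.55
ee_pos: [0.3638, 0.2772, 0.3549]
eef_rot: [-0.003, -0.354, 0.935, -0.001]
wrist_force: [1.1, 0.7, -4.1]
gripper_width: 0.48
finger_force: 25.0
```

```bash
python3 - <<'E'
from h import *
s=state(); print(s["gripper_width"],s["finger_force"],s["wrist_force"])
go(617,159.5,170,88.8)
E
```

```text
0.48036863155228615 24.999189376831055 [ 1.07949893  0.71812831 -4.11732872]
shift [-0.1116 -0.256  -0.0019] spin 42.7 j6 -74 cur tip [363.8 277.2 168.9] yaw 131.5 tilt 0.36 t 4.55
```

Call:
drive_tool(
  commands=[
    [[-0.01,-0.025,0,5,0.3],[-0.03,-0.07,0,15,0.3],[-0.055,-0.12,0,25,0.3],[-0.08,-0.17,0,33,0.3],[-0.1,-0.22,0,40,0.3],[-0.1115,-0.25,0,42.7,0.3],[-0.1115,-0.256,0,42.7,0.3],[-0.1115,-0.256,0,42.7,0.3]],
  ],
)

```text
time: 5.55
ee_pos: [0.6175, 0.16, 0.3554]
eef_rot: [-0.001, 0.01, 1.0, -0.0]
wrist_force: [0.7, -0.3, -4.3]
gripper_width: 0.48
finger_force: 25.0
```

```bash
python3 - <<'E'
from h import *
im,W,ok=cloud("wrist"); cv2.imwrite("pics/w2.png",im)
go(617,159.5,56,88.8)
E
```

```text
shift [-1.000e-04 -1.000e-03  1.138e-01] spin 0.1 j6 -74 cur tip [617.1 160.6 169.8] yaw 88.9 tilt 0.11 t 5.6
```

View pics/w2.png

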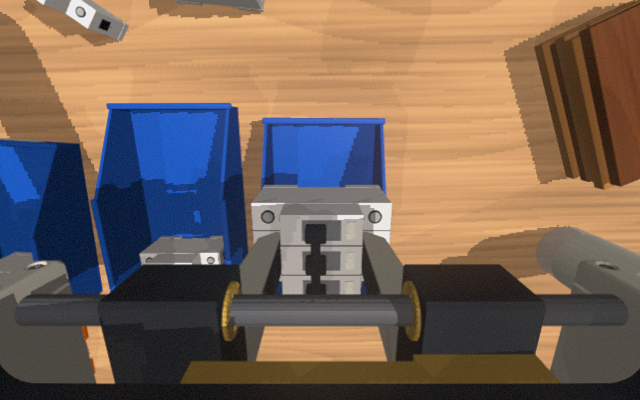

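The triple hangs square and centred over its bin: lip at (323,120), device at (320,240). Lowering it.

Call:
drive_tool(
  commands=[
    [[0,-0.001,0.04,0,0.3],[0,-0.001,0.08,0,0.3],[0,-0.001,0.105,0,0.3],[0,-0.001,0.113,0,0.3],[0,-0.001,0.115,0,0.3],[0,-0.001,0.115,0,0.3],[0,-0.001,0.115,0,-0.35],[0,-0.001,0.115,0,-0.35]],
  ],
)

```text
time: 6.6
ee_pos: [0.6186, 0.1594, 0.2435]
eef_rot: [0.001, 0.01, 1.0, 0.0]
wrist_force: [-0.3, -0.2, 0.4]
gripper_width: 0.642
finger_force: 0.0
```

```bash
python3 - <<'E'
from h import *
s=state(); print(s["gripper_width"],s["finger_force"],s["wrist_force"])
go(617,159.5,170,88.8)
E
```

```text
0.6415030187833487 0.0 [-0.34211166 -0.2245815   0.43333538]
shift [ 1.300e-03  1.000e-04 -1.125e-01] spin 0.0 j6 -74 cur tip [618.6 159.4  57.5] yaw 88.8 tilt 0.16 t 6.6
```

Call:
drive_tool(
  commands=[
    [[0,0,-0.02,0,-0.35],[0,0,-0.08,0,-0.35],[0.03,0,-0.11,0,-1],[0.08,-0.03,-0.11,0,-1],[0.13,-0.06,-0.1,0,-1],[0.18,-0.09,-0.08,4,-1],[0.19,-0.1,-0.08,4,-1],[0.19,-0.1,-0.08,4,-1]],
  ],
)

```text
time: 7.6
ee_pos: [0.4263, 0.0629, 0.3238]
eef_rot: [0.002, 0.046, 0.999, 0.0]
wrist_force: [1.3, 0.8, 0.7]
gripper_width: 0.996
finger_force: 0.0
```

```bash
python3 - <<'E'
from h import *
im,W,ok=cloud("wrist"); cv2.imwrite("pics/w3.png",im)
for lo,hi in((.04,.09),(.06,.072)):
    P=near(W,(.429,.063),.05,lo,hi); print(len(P),*rect(P) if len(P)>8 else "")
go(429,63,50,85)
im,W,ok=cloud("scene"); cv2.imwrite("pics/s3.png",im[100:300,180:480])
E
```

```text
2310 [427.   64.7] 84.3 18.2 83.0
1046 [427.1  64.5] 44.7 18.2 83.3
shift [-0.0015 -0.0002  0.0882] spin -0.2 j6 -77 cur tip [427.1  63.3 138.2] yaw 84.8 tilt 0.27 t 7.65
```

View pics/s3.png

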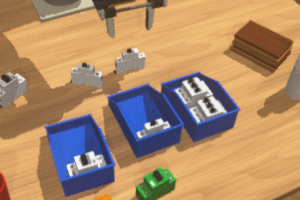

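The triple stands in its bin in line with the stock one, crop (207,98). Next: single_a.

Call:
drive_tool(
  commands=[
    [[-0.001,0.001,0.03,1,-1],[-0.001,0.001,0.065,1,-1],[-0.001,0.001,0.087,1,-1],[-0.001,0.001,0.088,1,-0.5],[-0.001,0.001,0.088,1,0.3],[-0.001,0.001,0.088,1,0.3],[-0.001,0.001,0.088,1,0.3],[-0.001,0.001,0.088,1,0.3]],
  ],
  squeeze=20,
)

```text
time: 8.7
ee_pos: [0.4271, 0.0642, 0.2343]
eef_rot: [0.0, 0.054, 0.999, 0.0]
wrist_force: [0.7, -0.4, 0.2]
gripper_width: 0.512
finger_force: 0.0
```

Call:
drive_tool(
  commands=[
    [[0,0,0,0,0.3],[0,0,0,0,0.3],[0,0,0,0,0.3],[0,0,0,0,0.3],[0,0,-0.02,0,0.3],[0,0,-0.06,0,0.3],[0,0,-0.12,0,0.3],[0,0,-0.12,0,0.3]],
  ],
)

```text
time: 9.7
ee_pos: [0.4284, 0.0643, 0.3586]
eef_rot: [0.004, 0.054, 0.999, 0.0]
wrist_force: [0.6, -0.3, -1.3]
gripper_width: 0.481
finger_force: 20.0
```

```bash
python3 - <<'E'
from h import *
go(636,9.2,170,88.8)
E
```

```text
shift [-0.2123 -0.0324  0.0044] spin -5.0 j6 -88 cur tip [428.4  64.3 172.6] yaw 83.8 tilt 0.5 t 9.7
```

Call:
drive_tool(
  commands=[
    [[-0.04,-0.005,0,0,0.3],[-0.09,-0.01,0,-2,0.3],[-0.14,-0.02,0,-5,0.3],[-0.19,-0.03,0,-5,0.3],[-0.212,-0.0325,0,-5,0.3],[-0.212,-0.0325,0,-5,0.3],[-0.212,-0.0325,0,-5,0.3],[-0.212,-0.0325,0,-5,0.3]],
  ],
)

```text
time: 10.7
ee_pos: [0.6333, 0.0095, 0.3535]
eef_rot: [-0.0, 0.01, 1.0, 0.0]
wrist_force: [0.4, 1.0, -0.8]
gripper_width: 0.48
finger_force: 20.0
```

```bash
python3 - <<'E'
from h import *
im,W,ok=cloud("wrist"); cv2.imwrite("pics/w4.png",im)
go(636,9.2,53,88.8)
E
```

```text
shift [-0.0026 -0.0002  0.1148] spin 0.0 j6 -88 cur tip [633.4   9.4 167.8] yaw 88.8 tilt 0.0 t 10.75
```

View pics/w4.png

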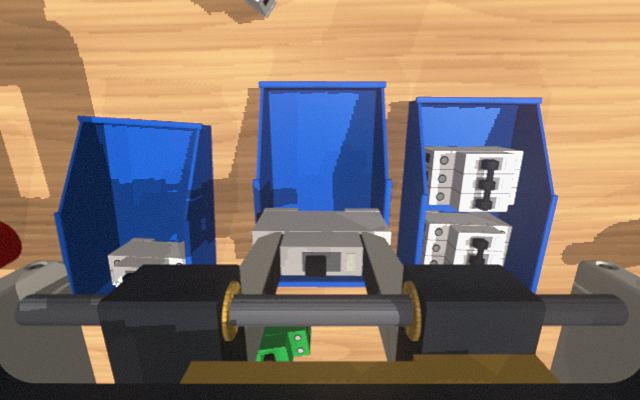

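Single_a is held over the middle bin at (320,240), triples at right look good. The grey face looks a bit broad, so I'll check it for pitch.

```bash
python3 - <<'E'
from h import *
im,W,ok=cloud("wrist")
for r in range(205,285,5): print(r,np.round(W[r,[300,340,350]]*1000).astype(int).tolist(), im[r,340])
E
```

```text
205 [[658, -16, 3], [659, 31, 3], [659, 42, 4]] [138  68  30]
210 [[664, -16, 3], [664, 31, 4], [625, 31, 125]] [138  77  56]
215 [[624, -6, 137], [625, 22, 136], [625, 29, 136]] [125 127 130]
220 [[624, -5, 147], [625, 22, 147], [625, 29, 146]] [117 119 124]
225 [[624, -4, 156], [625, 21, 156], [625, 28, 155]] [122 124 129]
230 [[624, -4, 165], [625, 21, 164], [625, 27, 165]] [126 130 135]
235 [[624, -3, 172], [625, 20, 171], [624, 26, 173]] [117 122 128]
240 [[624, -3, 180], [625, 20, 180], [625, 25, 179]] [117 120 126]
245 [[625, -2, 186], [625, 19, 185], [625, 25, 186]] [118 122 128]
250 [[626, -2, 188], [627, 19, 187], [627, 25, 188]] [185 192 199]
255 [[630, -2, 186], [629, 19, 189], [630, 25, 187]] [127 128 135]
260 [[633, -2, 187], [633, 19, 188], [632, 25, 189]] [131 136 139]
265 [[635, -3, 188], [636, 19, 188], [636, 25, 188]] [140 144 150]
270 [[639, -3, 187], [639, 19, 188], [639, 25, 188]] [142 149 154]
275 [[642, -3, 187], [642, 19, 188], [643, 25, 187]] [146 136 138]
280 [[714, -13, 74], [715, 26, 73], [715, 36, 73]] [105  58  44]
```

Side face is vertical, top level. Lowering.

Call:
drive_tool(
  commands=[
    [[-0.002,0,0.04,0,0.3],[-0.002,0,0.08,0,0.3],[-0.002,0,0.105,0,0.3],[-0.002,0,0.114,0,0.3],[-0.002,0,0.115,0,0.3],[-0.002,0,0.115,0,0.3],[-0.002,0,0.115,0,-0.35],[-0.002,0,0.115,0,-0.35]],
  ],
)

```text
time: 11.8
ee_pos: [0.6366, 0.009, 0.2399]
eef_rot: [0.001, 0.01, 1.0, -0.0]
wrist_force: [0.5, -0.3, -0.5]
gripper_width: 0.64
finger_force: 0.0
```

```bash
python3 - <<'E'
from h import *
s=state(); print(s["gripper_width"],s["wrist_force"])
go(433,-70,140,54)
E
```

```text
0.640204534701209 [ 0.51280263 -0.27947467 -0.49072789]
shift [ 0.2018 -0.0832 -0.0865] spin 34.8 j6 -63 cur tip [636.6   9.   53.9] yaw 88.8 tilt 0.1 t 11.8
```

Call:
drive_tool(
  commands=[
    [[0,0,-0.02,0,-0.35],[0,0,-0.08,0,-0.35],[0.03,-0.01,-0.11,5,-1],[0.08,-0.03,-0.11,14,-1],[0.13,-0.05,-0.1,24,-1],[0.18,-0.075,-0.086,34.8,-1],[0.202,-0.083,-0.086,34.8,-1],[0.202,-0.083,-0.086,34.8,-1]],
  ],
)

```text
time: 12.8
ee_pos: [0.4318, -0.0702, 0.3262]
eef_rot: [0.001, 0.31, 0.951, 0.0]
wrist_force: [0.0, 0.8, 0.3]
gripper_width: 1.001
finger_force: 0.0
```

```bash
python3 - <<'E'
from h import *
im,W,ok=cloud("wrist")
for lo,hi in((.04,.09),(.06,.072)):
    P=near(W,(.433,-.07),.05,lo,hi); print(len(P),*rect(P) if len(P)>8 else "")
    c=rect(P)
go(c[0][0]+.7,c[0][1]-.7,49,c[3])
E
```

```text
2275 [431.5 -69.6] 85.0 18.0 54.2
1040 [431.4 -69.8] 45.1 17.9 54.3
shift [ 0.0005 -0.0009  0.0915] spin -0.3 j6 -64 cur tip [432.8 -70.  140.5] yaw 54.0 tilt 0.19 t 12.85
```

Call:
drive_tool(
  commands=[
    [[0,0,0.03,0,-1],[0,0,0.065,0,-1],[0,0,0.089,0,-1],[0,0,0.091,0,-0.5],[0,0,0.091,0,0.3],[0,0,0.091,0,0.3],[0,0,0.091,0,0.3],[0,0,0.091,0,0.3]],
  ],
)

```text
time: 13.85
ee_pos: [0.4327, -0.0698, 0.2343]
eef_rot: [0.001, 0.309, 0.951, 0.0]
wrist_force: [-0.7, -0.1, 0.5]
gripper_width: 0.513
finger_force: 0.0
```

Call:
drive_tool(
  commands=[
    [[0,0,0,0,0.3],[0,0,0,0,0.3],[0,0,0,0,0.3],[0,0,0,0,0.3],[0,0,-0.02,0,0.3],[0,0,-0.06,0,0.3],[0,0,-0.12,0,0.3],[0,0,-0.12,0,0.3]],
  ],
)

```text
time: 14.85
ee_pos: [0.434, -0.0702, 0.3587]
eef_rot: [0.004, 0.309, 0.951, 0.0]
wrist_force: [0.2, 0.3, -1.8]
gripper_width: 0.482
finger_force: 20.0
```

```bash
python3 - <<'E'
from h import *
go(590,10.2,170,88.8)
E
```

```text
shift [-0.079   0.1567  0.0039] spin -34.8 j6 -88 cur tip [434.  -70.2 172.7] yaw 54.0 tilt 0.51 t 14.85
```

Call:
drive_tool(
  commands=[
    [[-0.015,0.03,0,-5,0.3],[-0.035,0.07,0,-14,0.3],[-0.055,0.11,0,-23,0.3],[-0.075,0.15,0,-31,0.3],[-0.08,0.157,0,-34.8,0.3],[-0.08,0.157,0,-34.8,0.3],[-0.08,0.157,0,-34.8,0.3],[-0.08,0.157,0,-34.8,0.3]],
  ],
)

```text
time: 15.85
ee_pos: [0.5889, 0.0099, 0.3535]
eef_rot: [-0.0, 0.011, 1.0, -0.0]
wrist_force: [-0.4, -0.2, -0.8]
gripper_width: 0.481
finger_force: 20.0
```

```bash
python3 - <<'E'
from h import *
im,W,ok=cloud("wrist"); cv2.imwrite("pics/w5.png",im)
for r in range(205,280,15): print(r,np.round(W[r,[300,345]]*1000).astype(int).tolist())
go(590,10.2,53,88.8)
E
```

```text
205 [[613, -15, 4], [614, 37, 4]]
220 [[579, -4, 150], [579, 25, 149]]
235 [[579, -3, 174], [579, 23, 174]]
250 [[582, -2, 188], [582, 22, 187]]
265 [[591, -2, 187], [591, 22, 188]]
shift [-0.001   0.0003  0.1148] spin -0.1 j6 -88 cur tip [589.    9.9 167.8] yaw 88.7 tilt 0.0 t 15.9
```

View pics/w5.png

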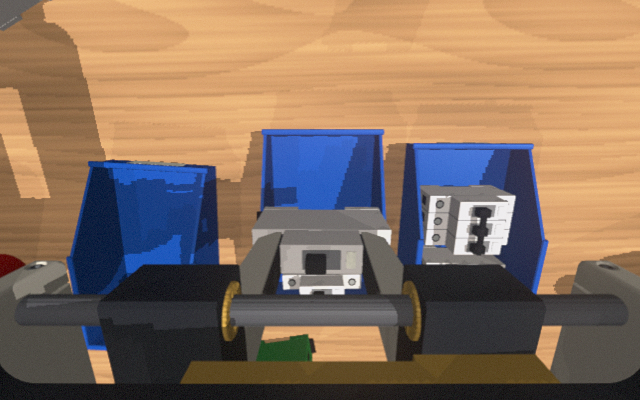

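Single_b hangs upright at (320,245), in line with single_a just visible behind at (320,280). Lowering.

Call:
drive_tool(
  commands=[
    [[0,0,0.04,0,0.3],[0,0,0.08,0,0.3],[0,0,0.105,0,0.3],[0,0,0.114,0,0.3],[0,0,0.115,0,0.3],[0,0,0.115,0,0.3],[0,0,0.115,0,-0.35],[0,0,0.115,0,-0.35]],
  ],
)

```text
time: 16.9
ee_pos: [0.5899, 0.0102, 0.2398]
eef_rot: [0.001, 0.01, 1.0, -0.0]
wrist_force: [0.2, 0.4, -0.2]
gripper_width: 0.643
finger_force: 0.0
```

```bash
python3 - <<'E'
from h import *
s=state(); print(s["gripper_width"],s["wrist_force"])
go(392,-276,140,-65)
E
```

```text
0.6434792004915184 [ 0.17934976  0.36413935 -0.15528692]
shift [ 0.1918 -0.2903 -0.0865] spin 153.8 j6 30 cur tip [589.9  10.2  53.8] yaw 88.8 tilt 0.1 t 16.9
```

Call:
drive_tool(
  commands=[
    [[0,0,-0.02,0,-0.35],[0,0,-0.08,0,-0.35],[0.03,-0.03,-0.11,10,-1],[0.06,-0.08,-0.11,20,-1],[0.09,-0.13,-0.11,30,-1],[0.12,-0.18,-0.11,40,-1],[0.15,-0.23,-0.1,50,-1],[0.18,-0.27,-0.09,60,-1]],
  ],
)

```text
time: 17.9
ee_pos: [0.4029, -0.2577, 0.3307]
eef_rot: [0.002, 0.512, 0.859, -0.0]
wrist_force: [0.3, 0.1, 0.4]
gripper_width: 1.0
finger_force: 0.0
```

```bash
python3 - <<'E'
from h import *
go(392,-276,140,-65)
E
```

```text
shift [-0.0109 -0.0183  0.0047] spin 93.5 j6 30 cur tip [ 402.9 -257.7  144.7] yaw 28.5 tilt 0.18 t 17.9
```

Call:
drive_tool(
  commands=[
    [[-0.01,-0.015,0.004,10,-1],[-0.011,-0.018,0.004,20,-1],[-0.011,-0.018,0.004,30,-1],[-0.011,-0.018,0.004,40,-1],[-0.011,-0.018,0.004,50,-1],[-0.011,-0.018,0.004,60,-1],[-0.011,-0.018,0.004,70,-1],[-0.011,-0.018,0.004,80,-1]],
  ],
)

```text
time: 18.9
ee_pos: [0.3937, -0.2744, 0.3266]
eef_rot: [0.001, 0.944, 0.33, 0.001]
wrist_force: [0.0, 0.2, -0.4]
gripper_width: 1.0
finger_force: 0.0
```

```bash
python3 - <<'E'
from h import *
im,W,ok=cloud("wrist")
for lo,hi in((.04,.09),(.06,.072)):
    P=near(W,(.392,-.276),.06,lo,hi); print(len(P),*rect(P) if len(P)>8 else "")
    if lo==.04: c=rect(P)
go(c[0][0]+.7,c[0][1]-.7,49,c[3])
E
```

```text
3994 [ 390.4 -276. ] 85.1 36.2 -65.7
1823 [ 390.5 -276.1] 45.4 36.2 -66.0
shift [-0.0035  0.      0.0915] spin 13.7 j6 30 cur tip [ 393.7 -274.4  140.5] yaw -52.0 tilt 0.12 t 18.95
```

Call:
drive_tool(
  commands=[
    [[-0.003,0,0.01,9,-1],[-0.003,0,0.03,13.7,-1],[-0.003,0,0.065,13.7,-1],[-0.003,0,0.089,13.7,-1],[-0.003,0,0.091,13.7,-0.5],[-0.003,0,0.091,13.7,0.3],[-0.003,0,0.091,13.7,0.3],[-0.003,0,0.091,13.7,0.3]],
  ],
)

```text
time: 19.95
ee_pos: [0.3915, -0.2765, 0.2349]
eef_rot: [0.001, 0.976, 0.218, 0.001]
wrist_force: [0.1, 0.7, -0.4]
gripper_width: 0.617
finger_force: 0.0
```

Call:
drive_tool(
  commands=[
    [[0,0,0,0,0.3],[0,0,0,0,0.3],[0,0,0,0,0.3],[0,0,0,0,0.3],[0,0,0,0,0.3],[0,0,-0.02,0,0.3],[0,0,-0.06,0,0.3],[0,0,-0.12,0,0.3]],
  ],
  squeeze=25,
)

```text
time: 20.95
ee_pos: [0.3902, -0.2754, 0.3522]
eef_rot: [-0.002, 0.976, 0.217, -0.002]
wrist_force: [0.8, -1.2, -2.1]
gripper_width: 0.483
finger_force: 25.0
```

```bash
python3 - <<'E'
from h import *
go(639,-176,170,86)
E
```

```text
shift [ 0.2675  0.0155 -0.0044] spin 29.1 j6 79 cur tip [ 390.2 -275.4  166.2] yaw -64.9 tilt 0.32 t 20.95
```

Call:
drive_tool(
  commands=[
    [[0.04,0.003,0,5,0.3],[0.09,0.006,0,12,0.3],[0.14,0.009,0,19,0.3],[0.19,0.012,0,26,0.3],[0.24,0.015,0,29,0.3],[0.267,0.0155,0,29,0.3],[0.267,0.0155,0,29,0.3],[0.267,0.0155,0,29,0.3]],
  ],
)

```text
time: 21.95
ee_pos: [0.6389, -0.177, 0.3527]
eef_rot: [-0.0, 0.999, -0.034, -0.001]
wrist_force: [-0.1, 0.1, -3.1]
gripper_width: 0.481
finger_force: 25.0
```

```bash
python3 - <<'E'
from h import *
im,W,ok=cloud("wrist"); cv2.imwrite("pics/w6.png",im)
for r in range(205,280,10): print(r,np.round(W[r,[300,345]]*1000).astype(int).tolist())
go(639,-176,53,86)
E
```

```text
205 [[657, -164, 140], [654, -195, 138]]
215 [[656, -166, 159], [654, -193, 158]]
225 [[657, -167, 177], [655, -192, 176]]
235 [[655, -167, 186], [653, -191, 187]]
245 [[649, -167, 187], [647, -191, 187]]
255 [[642, -166, 185], [642, -191, 187]]
265 [[637, -166, 187], [636, -190, 187]]
275 [[631, -166, 187], [629, -190, 187]]
shift [ 0.0004 -0.0013  0.1141] spin 0.1 j6 79 cur tip [ 638.7 -177.3  167.1] yaw -93.9 tilt 0.08 t 22.0
```

View pics/w6.png

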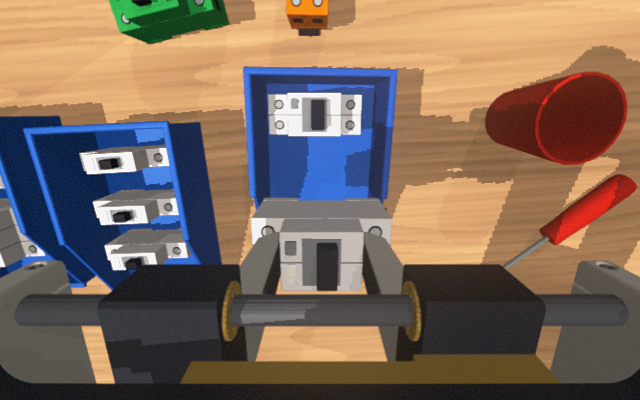

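The double hangs square in its bin's mouth at (320,240), with the stock one behind at (316,115) and the three singles upright at left. Lowering.

Call:
drive_tool(
  commands=[
    [[0,-0.001,0.04,0,0.3],[0,-0.001,0.08,0,0.3],[0,-0.001,0.105,0,0.3],[0,-0.001,0.113,0,0.3],[0,-0.001,0.114,0,0.3],[0,-0.001,0.114,0,0.3],[0,-0.001,0.114,0,-0.35],[0,-0.001,0.114,0,-0.35]],
  ],
)

```text
time: 23.0
ee_pos: [0.6401, -0.176, 0.2412]
eef_rot: [0.0, 0.999, -0.034, 0.001]
wrist_force: [-0.1, 0.2, -0.3]
gripper_width: 0.645
finger_force: 0.0
```

Call:
drive_tool(
  commands=[
    [[0,0,0,0,-0.35],[0,0,-0.02,0,-0.35],[0,0,-0.07,0,-0.35],[0,0,-0.12,0,-0.35],[-0.03,0,-0.15,0,-0.35],[-0.08,0,-0.18,0,-0.35],[-0.13,0,-0.18,0,-0.35],[-0.15,0,-0.18,0,-0.35]],
  ],
)

```text
time: 24.0
ee_pos: [0.4879, -0.1655, 0.4221]
eef_rot: [0.001, 0.999, -0.034, 0.001]
wrist_force: [0.4, -0.1, 0.7]
gripper_width: 0.677
finger_force: 0.0
```

```bash
python3 - <<'E'
from h import *
s=state();print(s["ee_pos"],s["gripper_width"],s["wrist_force"])
im,W,ok=cloud("scene"); cv2.imwrite("pics/s7.png",cv2.resize(im[140:320,190:450],None,fx=3,fy=3))
im2,W2,_=cloud("side")
for k,c,r in(("sa",(.636,.009),.02),("sb",(.59,.01),.02),("db",(.639,-.176),.035),("tr",(.617,.1595),.04)):
    P=np.vstack([near(W,c,.05,.064,.075),near(W2,c,.05,.064,.075)]); P=P[(abs(P[:,0]-c[0])<r)&(abs(P[:,1]-c[1])<.027)]
    print(k,len(P),*rect(P),np.round(np.median(P,0),4))
E
```

```text
[ 0.48789325 -0.16545223  0.42209993] 0.6768973455721952 [ 0.37115119 -0.10139758  0.7203239 ]
sa 247 [638.6   8.6] 45.4 20.6 87.7 [0.6391 0.0134 0.0707]
sb 233 [589.5   8.9] 47.4 22.0 86.5 [0.592  0.0139 0.0706]
db 374 [ 639.6 -177.3] 51.0 38.8 84.6 [ 0.6422 -0.1705  0.0699]
tr 783 [619.8 158.6] 56.0 49.1 0.5 [0.6216 0.1652 0.0721]
```

View pics/s7.png

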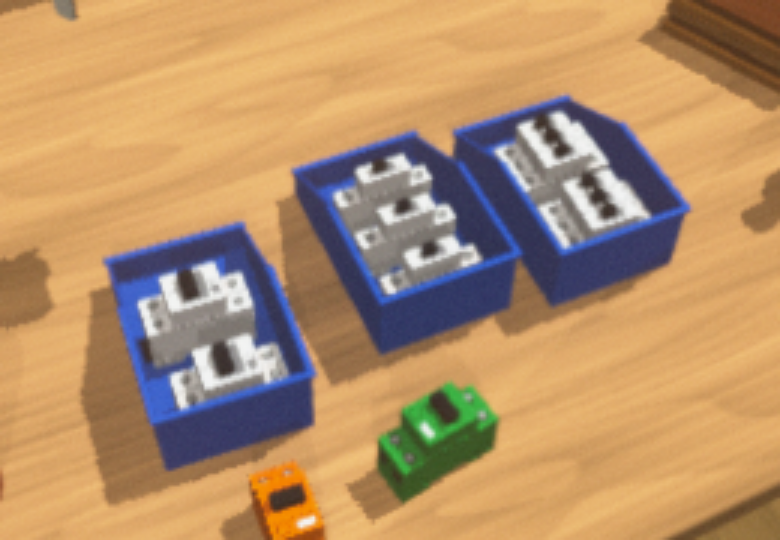

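All four stand upright, in line with the stock ones: double at (190,310), singles at (390,180) and (405,215), triple at (560,145). The arm is clear, so I'm handing in.

```bash
python3 -c "from station import *; print(hand_in())"
```

```text
the job is handed in; nothing more can be done
None
```

All four devices stand upright on the floor of their kind's bin, in line with the stock ones, which by the pictures are undisturbed; the job was handed in at about 24 s, and no verdict came back.

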